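# Clear the clipboard and hold its clip open

## Robot

A 6-joint arm with a two-finger parallel gripper is mounted at the origin on the work surface. World frame = base frame: x ahead of the robot, y to its left, z up, the work surface at z = 0. Lengths are in m, angles in rad, forces in N, time in s.
With the tool pointing down it reaches from about 0.25 to 0.775 m from the base axis. Payload 4 kg.
Tool frame: the origin (TCP) lies on the centre line of the jaws, within the pads' length; the fingertips stand 17 mm ahead of it and the grasp point (between the pads) lies 2 mm behind it; z points along the fingers, y is the line along which they close (so a half turn about z gives the same grasp; the last joint's range is limited). The gripper opens to 94 mm and grips with 3 to 60 N. Pads are 16 mm wide; open, the fingers measure 119 mm over their backs; the gripper's body (75 mm by 177 mm) begins 78 mm behind the grasp point.
Start: joints at [1.223, 0.087, 1.371, -0, 1.684, -0.103], TCP at [0.133, 0.534, 0.223] pointing down, gripper open.
Joint ranges: [-3.1, 3.1], [-0.76, 2.03], [0.27, 2.55], [-1.08, 4.22], [0.17, 2.65], [-2.57, 2.57]. Speed limits (rad/s): [2.79, 2.79, 3.14, 3.14, 3.14, 3.14].

## Interface

Orientations are given as [roll, pitch, yaw] about the fixed x, y, z axes, in that order (R = Rz(yaw) Ry(pitch) Rx(roll)).
In Python, from bench import robot gives the robot as it stands.
- The arm moves only by the tool servo_tool, never from a script. Its argument "plan" is a list of rows, each a list of 7 numbers: the shift along the tool's x, y, z normalised to -1 to 1, where 1 is 0.1 m, then the turn, a rotation vector about the tool's x, y, z normalised to -1 to 1, where 1 is pi/2 rad, then the finger opening in mm, from 0 to 94. In form: [[x, y, z, ax, ay, az, gripper], ...]. A call has 1 to 12 rows; each row is the pose to reach, as a shift and turn from the pose commanded when the call began, along the tool's axes at that moment; what a row does not reach only later rows make up. A row lasts 1/12 s, in which the tool goes at most 41.7 mm and 7.16 degrees, less where a joint would pass 70% of its speed; a pose out of reach is approached as far as the arm can. A call with a number of a shift or a turn outside -1 to 1 is refused whole. A call with a gripper value outside its range is refused whole. The fingers move at their own pace and stop on an object; the grip force is fixed at half the most. Time passes only in rows, so rows that repeat a pose let the fingers close. It gives the time, the measured TCP pose, the force, the opening and the grip force at its end, in the units of the state.
- robot.get_obs(): the state, without advancing time (a new reading comes with each control period).
- robot.snapshot(name): name is "side" or "top"; returns the picture (420x560x3 uint8, red, green, blue); there is no depth.
- robot.camera_params(name): a dict with "camera_matrix" (3x3 intrinsics, pixels), "rvec" (rotation vector, rad) and "tvec" (3), from world to camera coordinates, as OpenCV has them. Camera axes: x right, y down, z forward; pixel columns grow to the right and rows downward; lengths in m; the calibration is good to about 2 mm. A picture is of the moment at which its call begins. camera_params takes no time and is no camera call.
- robot.close_job(): hands the job in; it is judged then, once.
Trained networks look in the newest picture that a camera, given by its name, has taken for a name from the list of things; names that differ only in an ending like _2 or _b are one class to them, and where a whole thing is asked for, a point or a joint stands for the part that bears it (a point fixed in the world has none). Each returns a list of dicts, best first, with "conf" (0 to 1); they miss things now and then, are a little off and sometimes report something else, mostly with a low value. They report only what shows in the picture. A call takes as long as a camera call. They do not tell look-alikes from the thing itself.
- robot.find_in(thing, camera): "extent" ([centre column, centre row, width, height] in pixels, round what is visible of it).
The state is a dict: "time": time; "joint_positions": joint angles; "qvel": joint speeds; "joint_torque": joint torques, N m; "tool_pos": TCP position; "ee_rot": TCP orientation; "wrist_force": force on the tool from outside, world axes, zero at the start; "wrist_torque": the same for the moment, N m; "width": finger opening in m; "finger_force": force on a finger pad.
Only numpy, scipy, OpenCV 4.12 (cv2) and the standard library are available. Lean on these libraries where they do the work, as an engineer would, in place of code of your own. Each camera call takes 0.05 s, during which the arm holds its last target. There are 200 camera calls.

## Task

I want to draw the signed forms off the clipboard. Without picking anything up, push the brass paperweight off the board so that it stands flat on the desk, then press the thumb tab of the clip right down with your fingertips so that the jaw rises, and finish holding it open like that. Leave the board where it lies, do not touch the jaw, and leave the mug, stapler and rubber stamp alone.

Things in the scene. Friction and masses are not known exactly. Their poses are not given: they have to be found in the camera images.
- clipboard: Loose brown hardboard A4 clipboard lying flat on the desk, 318 (its x) by 230 (its y) by 4 mm thick, about 0.57 kg with the clip, a sheet of forms on it. Origin: centre of the underside; x points along the board to the clip end, z up. The clip sits at the middle of the +x end: its pivot pin lies along y at x = 128 mm, 13 mm above the desk. No part of the clip stands out past the board's edge.
- clip (a joint): Rocking angle of the clip about its pivot pin, rad: 0 = jaw shut on the forms, 0.5 = fully open against its stop (jaw edge about 13 mm up). A spring shuts it; pressed straight down at the point tab_press, the tab needs about 8 N to start and 12 N at the stop.
- clip_tab: Thumb tab of the clip, the steel plate behind the pivot, 70 mm wide (along y). With the clip shut it slopes up away from the jaw at 31 degrees, from 20 mm above the desk near the pivot to its rolled edge at board x = 158 mm, 39 mm above the desk. Pressing it down lifts the jaw; at full opening it is nearly level, its rolled edge about 17 mm lower. Origin on the pivot pin, axes as the board's while the clip is shut, and it turns with the clip.
- tab_press (a point): Point on the upper face of the thumb tab, in the middle of its width and 5 mm in from the rolled edge, 25 mm past the pivot and 35.5 mm above the desk with the clip shut. It goes down about 14.5 mm, and 8 mm further from the pivot, as the clip opens fully, so a fingertip pressing straight down slides a little on the tab.
- clip_jaw: Jaw of the clip, the steel plate in front of the pivot, 120 mm wide (along y), reaching from the pivot to board x = 98 mm, where its lip bears on the forms; top 20 mm above the desk. Origin on the pivot pin, axes as the board's while shut. Not to be touched.
- paperweight: Brass paperweight, a round disc 64 mm in diameter with straight sides to 18 mm and a domed top 31 mm high, 0.34 to 0.59 kg. It stands loose on the board, over the forms. Origin: centre of its underside, z up.
- tea_mug: White ceramic mug, 80 mm across, 92 mm tall, with a handle; a bystander on the desk. Origin: centre of the underside.
- stapler: Grey and black desk stapler, 128 by 36 by 58 mm tall; a bystander on the desk. Origin: centre of the underside, x along its length.
- rubber_stamp: Wooden-handled rubber stamp, 62 by 30 mm, 75 mm tall; a bystander on the desk. Origin: centre of the underside.
Not all that is in view belongs to the job. What is shaped like the paperweight but blue, green or orange is not meant.

How it is judged:
By the outcome, as a careful person would: the job done as asked, in the order asked, and still so for the second after the job is handed in, while the arm keeps its last pose, push and grip.
It also fails if it takes over 48 s, if anything falls off the work surface, if the arm or the gripper's body presses on something with over 40 N, if the wrist force passes 120 N, or if a joint passes its speed limit or range.

## Working session

There is one attempt and no reset: what is moved stays moved. The work goes in short steps, Python scripts to look and compute and a tool call to move; the robot and the scene stay as the last step left them, time stands still between calls to the robot, and variables do not carry over. Pictures are saved under pics/ and viewed, at most 10 in all, crops included, and the job is handed in when it is done.

Besides the shell and the picture viewer there is one more tool, called after "Emit:" in YAML: its name, and indented under it one key for each argument. servo_tool: Moves the arm, as the interface text tells. Scaled input: -1 to 1 covers 0.1 m each way for a shift and pi/2 rad each way for a turn. Its arguments: {"type":"object","properties":{"plan":{"type":"array","items":{"type":"array","items":{"type":"number"}}}},"required":["plan"]}

```bash
mkdir -p pics; cat > h.py <<'E'
import numpy as np, cv2
from bench import robot
def ray(cam,u,v,z):
    p=robot.camera_params(cam);K=np.array(p["camera_matrix"]);R=cv2.Rodrigues(np.array(p["rvec"]))[0];t=np.array(p["tvec"]).ravel()
    d=R.T@np.linalg.inv(K)@[u,v,1];c=-R.T@t
    return c+d*(z-c[2])/d[2]
def proj(cam,P):
    p=robot.camera_params(cam);return cv2.projectPoints(np.array(P,float).reshape(-1,1,3),np.array(p["rvec"],float),np.array(p["tvec"],float),np.array(p["camera_matrix"]),None)[0].reshape(-1,2)
def snap(cam,n):
    im=robot.snapshot(cam);cv2.imwrite(f"pics/{n}.png",im[:,:,::-1]);return im
E
python3 - <<'E'
from h import *
for c in("top","side"):
    snap(c,c+"0")
    for n in("clipboard","clip_tab","clip_jaw","paperweight","tea_mug","stapler","rubber_stamp"):
        print(c,n,[(np.round(d["extent"]),round(d["conf"],2),np.round(ray(c,*d["extent"][:2],0.02),3)) for d in robot.find_in(n,c)[:3]])
o=robot.get_obs();print(o["time"],o["tool_pos"],o["ee_rot"],o["wrist_force"])
E
```

```text
top clipboard [(array([277., 248., 122., 143.]), 0.63, array([0.512, 0.029, 0.02 ]))]
top clip_tab [(array([295., 186.,  26.,  22.]), 0.62, array([ 0.669, -0.015,  0.02 ]))]
top clip_jaw [(array([290., 199.,  48.,  26.]), 0.95, array([ 0.635, -0.002,  0.02 ]))]
top paperweight [(array([274., 232.,  24.,  28.]), 0.98, array([0.551, 0.037, 0.02 ])), (array([218., 133.,  24.,  24.]), 0.76, array([0.804, 0.181, 0.02 ])), (array([176., 249.,  28.,  23.]), 0.72, array([0.506, 0.281, 0.02 ]))]
top tea_mug [(array([411., 264.,  43.,  42.]), 0.67, array([ 0.475, -0.305,  0.02 ]))]
top stapler [(array([170., 186.,  39.,  48.]), 0.91, array([0.665, 0.3  , 0.02 ]))]
top rubber_stamp [(array([256., 152.,  17.,  26.]), 0.6, array([0.756, 0.085, 0.02 ])), (array([169., 185.,  43.,  46.]), 0.54, array([0.668, 0.302, 0.02 ])), (array([273., 231.,  24.,  24.]), 0.38, array([0.553, 0.039, 0.02 ]))]
side clipboard [(array([236., 234., 153.,  67.]), 0.68, array([ 0.511, -0.016,  0.02 ]))]
side clip_tab [(array([304., 224.,  17.,  24.]), 0.59, array([ 0.668, -0.001,  0.02 ]))]
side clip_jaw [(array([292., 231.,  19.,  37.]), 0.69, array([ 0.637, -0.025,  0.02 ])), (array([296., 230.,  27.,  32.]), 0.32, array([ 0.646, -0.022,  0.02 ]))]
side paperweight [(array([289., 288.,  36.,  28.]), 0.93, array([ 0.6  , -0.203,  0.02 ])), (array([181., 180.,  25.,  17.]), 0.91, array([0.379, 0.247, 0.02 ])), (array([227., 176.,  22.,  19.]), 0.87, array([0.505, 0.252, 0.02 ]))]
side tea_mug [(array([226., 320.,  62.,  77.]), 0.66, array([ 0.478, -0.269,  0.02 ]))]
side stapler []
side rubber_stamp [(array([335., 199.,  28.,  34.]), 0.97, array([0.768, 0.099, 0.02 ]))]
0.8 [0.13330543 0.53362594 0.22257829] [3.14138057e+00 2.50455596e-05 2.89680165e+00] [ 0.03319664 -0.08541938 -0.19608288]
```

View pics/top0.png

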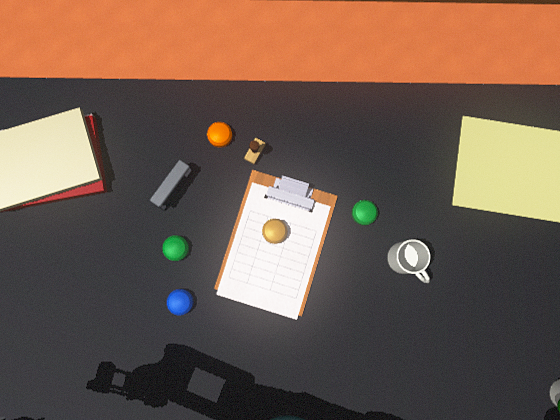

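View pics/side0.png

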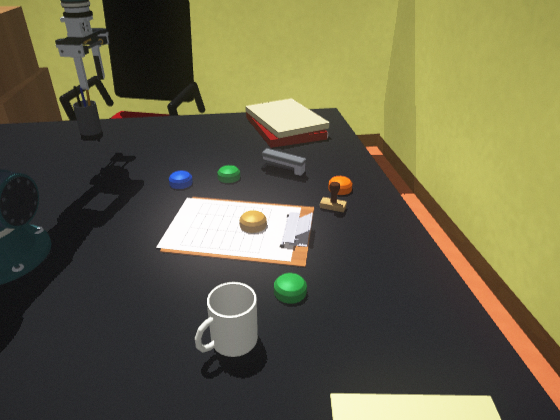

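The top picture shows the board with its clip end up. Its corners are near (253,170), (337,196), (300,319) and (216,293), the brass disc is at (274,231) and the tab at (293,184). The left side, towards (205,210), is clear. The side picture agrees.

```bash
python3 - <<'E'
from h import *
im=cv2.imread("pics/top0.png");hsv=cv2.cvtColor(im,cv2.COLOR_BGR2HSV)
# board quad: brown or white-ish within ROI
m=np.zeros(im.shape[:2],np.uint8);roi=(slice(160,330),slice(205,345))
m[roi]=(hsv[...,2][roi]>90)*255
m=cv2.morphologyEx(m,cv2.MORPH_OPEN,np.ones((3,3)))
n,l,s,_=cv2.connectedComponentsWithStats(m);k=[i for i in range(1,n) if l[231,274]==i or l[260,270]==i][0]
c=max(cv2.findContours((l==k).astype(np.uint8),0,2)[0],key=cv2.contourArea)
r=cv2.minAreaRect(c);q=cv2.boxPoints(r);W=np.array([ray("top",*p,.004) for p in q])
print(q.round(1),W.round(3));print(np.linalg.norm(np.roll(W,-1,0)-W,axis=1).round(3),W.mean(0))
# brass
for cam,box in(("top",(slice(210,255),slice(255,295))),("side",(slice(205,235),slice(235,272)))):
    i2=cv2.cvtColor(cv2.imread(f"pics/{cam}0.png"),cv2.COLOR_BGR2HSV)
    b=np.zeros(i2.shape[:2],bool);b[box]=(i2[...,1]>100)[box]&(i2[...,2]>60)[box]
    y,x=np.nonzero(b);print(cam,x.mean(),y.mean(),len(x),ray(cam,x.mean(),y.mean(),.02).round(4))
print(ray("top",274,231,.02))
for cam in("top","side"):
  for t in("clip_tab",):
    d=robot.find_in(t,cam);print([(np.round(e["extent"],1),ray(cam,*e["extent"][:2],.03).round(3)) for e in d])
p=robot.camera_params("top");print(p["camera_matrix"][0],-cv2.Rodrigues(np.array(p["rvec"]))[0].T@np.array(p["tvec"]).ravel())
E
```

```text
[[211.3 293.4]
 [251.6 164.9]
 [346.4 194.6]
 [306.1 323.1]] [[ 0.397  0.192  0.004]
 [ 0.725  0.096  0.004]
 [ 0.65  -0.148  0.004]
 [ 0.326 -0.045  0.004]]
[0.342 0.255 0.34  0.247] [0.52450468 0.02392558 0.004     ]
top 273.67328918322295 230.66004415011037 453 [0.554  0.0379 0.02  ]
side 252.65109034267914 218.57632398753893 321 [0.5539 0.0382 0.02  ]
[0.5531739 0.0371194 0.02     ]
[(array([295.1, 185.7,  25.5,  21.7]), array([ 0.667, -0.015,  0.03 ]))]
[(array([303.8, 224.5,  17.3,  24.4]), array([ 0.665, -0.015,  0.03 ]))]
[488.59670151   0.         275.31877451] [0.44246071 0.04935573 1.23842768]
```

```bash
python3 - <<'E'
from h import *
from scipy.optimize import minimize
def model(p,s=1):
    c,sn=np.cos(p[2]),np.sin(p[2]);b=np.array([[159,115],[159,-115],[-159,-115],[-159,115]])*1e-3
    return np.c_[b@np.array([[c,sn],[-sn,c]])+p[:2],np.full(4,.004)]
out=[]
for cam in("top","side"):
    im=cv2.imread(f"pics/{cam}0.png");v=im.max(2)
    q=proj(cam,model([.515,.025,-.28]));hull=np.zeros(v.shape,np.uint8)
    cv2.fillConvexPoly(hull,q.astype(int),1);hull=cv2.dilate(hull,np.ones((17,17)))
    m=((v>75)&(hull>0)).astype(np.uint8)
    def f(p):
        a=np.zeros(v.shape,np.uint8);cv2.fillConvexPoly(a,np.round(proj(cam,model(p))*16).astype(np.int32),1,cv2.LINE_8,4)
        return (a!=m).sum()
    r=min((minimize(f,[.515,.025,y],method="Nelder-Mead",options=dict(initial_simplex=[[.515,.025,y],[.53,.025,y],[.515,.04,y],[.515,.025,y+.08]])) for y in(-.32,-.28)),key=lambda r:r.fun)
    print(cam,r.x.round(4),r.fun,m.sum());p=r.x
    u=np.array([np.cos(p[2]),np.sin(p[2])]);n=np.array([-u[1],u[0]])
    print("press",p[:2]+.153*u,"pw in board",(np.array([.554,.038])-p[:2])@np.c_[u,n])
    cv2.polylines(im,[q.astype(int)],0,(0,0,255),1) if 0 else cv2.polylines(im,[proj(cam,model(p)).round().astype(int)],True,(0,0,255),1)
    out.append(cv2.resize(im[150:330,150:390],(480,360)))
cv2.imwrite("pics/fit.png",np.vstack(out)[:, :] if 0 else cv2.resize(np.hstack(out),(800,300)))
E
```

```text
top [ 0.5188  0.0283 -0.2737] 3999.0 15609
press [ 0.66612717 -0.01303207] pw in board [0.03125297 0.01882643]
side [ 0.5258  0.027  -0.2867] 2331.0 10431
press [ 0.67255416 -0.0162147 ] pw in board [0.02395392 0.01847788]
```

View pics/fit.png

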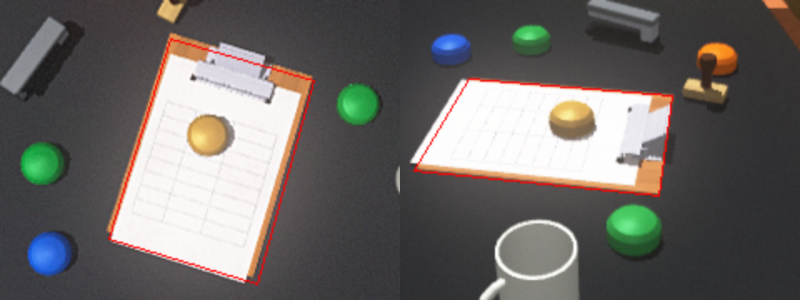

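```bash
python3 - <<'E'
from h import *
W=np.array([ray("top",*p,.004) for p in [(253,170),(337.5,196),(299.5,319),(215,293)]])[:,:2]
print(W.round(3),np.linalg.norm(np.roll(W,-1,0)-W,axis=1).round(3),W.mean(0))
a=np.array([W[0]-W[3],W[1]-W[2]]).mean(0);yaw=np.arctan2(a[1],a[0]);b=np.array([W[0]-W[1],W[3]-W[2]]).mean(0);print(yaw,np.arctan2(-b[0],b[1]))
for yaw in (yaw,np.arctan2(-b[0],b[1])):
  u=np.array([np.cos(yaw),np.sin(yaw)]);c=(W[0]+W[1])/2-.159*u;print(c,"press",c+.153*u,"pw",(np.array([.554,.038])-c)@np.c_[u,[-u[1],u[0]]])
E
```

```text
[[ 0.712  0.092]
 [ 0.646 -0.125]
 [ 0.336 -0.028]
 [ 0.398  0.183]] [0.227 0.325 0.22  0.326] [0.52291344 0.0304579 ]
-0.2911387761595809 -0.2893983528862557
[0.52661091 0.02934995] press [ 0.6731723  -0.01456767] pw [0.02375355 0.01614789]
[0.52653171 0.02908479] press [ 0.67316932 -0.01457768] pw [0.02378186 0.01638326]
```

Fit: board centre (0.5265, 0.029), yaw −0.289. The disc is at board (24, 17) mm and tab_press at about (0.673, −0.0155). I'll go behind the disc with the fingers 30 mm apart.

Emit:
servo_tool:
  plan:
    - [-0.9, -0.75, 0, 0, 0, 0, 30]
    - [-0.9, -0.75, 0, 0, 0, 0, 30]
    - [-0.9, -0.75, 0, 0, 0, 0, 30]
    - [-0.9, -0.75, 0, 0, 0, 0, 30]

```text
time: 1.23
tool_pos: [0.2052, 0.4355, 0.2229]
ee_rot: [-3.141, 0.003, 2.892]
wrist_force: [-0.3, 1.3, 0.4]
width: 0.0705
finger_force: 0.0
```

Emit:
servo_tool:
  plan:
    - [-0.9, -0.75, 0, 0, 0, 0, 30]
    - [-0.9, -0.75, 0, 0, 0, 0, 30]
    - [-0.9, -0.75, 0, 0, 0, 0, 30]
    - [-0.9, -0.75, 0, 0, 0, 0, 30]

```text
time: 1.57
tool_pos: [0.2742, 0.3413, 0.2228]
ee_rot: [-3.141, 0.003, 2.891]
wrist_force: [-1.1, 1.1, 0.2]
width: 0.044
finger_force: 0.0
```

Emit:
servo_tool:
  plan:
    - [-0.9, -0.75, 0, 0, 0, 0, 30]
    - [-0.9, -0.75, 0, 0, 0, 0, 30]
    - [-0.9, -0.75, 0, 0, 0, 0, 30]
    - [-0.9, -0.75, 0, 0, 0, 0, 30]

```text
time: 1.9
tool_pos: [0.3433, 0.2469, 0.2226]
ee_rot: [-3.141, 0.002, 2.89]
wrist_force: [0.4, 0.0, -0.7]
width: 0.03
finger_force: 0.0
```

Emit:
servo_tool:
  plan:
    - [-0.9, -0.75, 0, 0, 0, 0, 30]
    - [-0.9, -0.75, 0, 0, 0, 0, 30]
    - [-0.9, -0.75, 0, 0, 0, 0, 30]
    - [-0.9, -0.75, 0, 0, 0, 0, 30]

```text
time: 2.23
tool_pos: [0.4124, 0.1526, 0.2222]
ee_rot: [-3.14, 0.001, 2.891]
wrist_force: [-0.3, 0.3, -0.2]
width: 0.0302
finger_force: 0.0
```

Emit:
servo_tool:
  plan:
    - [-0.9, -0.75, 0, 0, 0, 0, 30]
    - [-0.9, -0.75, 0, 0, 0, 0, 30]
    - [-0.9, -0.75, 0, 0, 0, 0, 30]
    - [-0.9, -0.75, 0, 0, 0, 0, 30]

```text
time: 2.57
tool_pos: [0.4816, 0.0583, 0.2218]
ee_rot: [-3.14, 0.001, 2.892]
wrist_force: [-0.4, 0.3, 0.2]
width: 0.0301
finger_force: 0.0
```

Emit:
servo_tool:
  plan:
    - [-0.73, -0.69, 0, 0, 0, 1, 30]
    - [-0.73, -0.69, 0, 0, 0, 1, 30]
    - [-0.73, -0.69, 0, 0, 0, 1, 30]
    - [-0.73, -0.69, 0, 0, 0, 1, 30]
    - [-0.73, -0.69, 0, 0, 0, 1, 30]
    - [-0.73, -0.69, 0, 0, 0, 1, 30]
    - [-0.73, -0.69, 0, 0, 0, 1, 30]
    - [-0.73, -0.69, 0, 0, 0, 1, 30]
    - [-0.73, -0.69, 0, 0, 0, 1, 30]
    - [-0.73, -0.69, 0, 0, 0, 1, 30]
    - [-0.73, -0.69, 0, 0, 0, 1, 30]
    - [-0.73, -0.69, 0, 0, 0, 1, 30]

```text
time: 3.57
tool_pos: [0.5332, -0.0212, 0.2224]
ee_rot: [-3.141, -0.002, 1.392]
wrist_force: [0.9, 0.2, -0.9]
width: 0.03
finger_force: 0.0
```

Emit:
servo_tool:
  plan:
    - [0, 0, 0.8, 0, 0, 0.08, 30]
    - [0, 0, 0.8, 0, 0, 0.08, 30]
    - [0, 0, 0.8, 0, 0, 0.08, 30]
    - [0, 0, 0.8, 0, 0, 0.08, 30]
    - [0, 0, 0.8, 0, 0, 0.08, 30]

```text
time: 3.98
tool_pos: [0.5344, -0.0227, 0.1447]
ee_rot: [3.139, -0.001, 1.273]
wrist_force: [0.6, 0.3, -0.3]
width: 0.0303
finger_force: 0.0
```

Emit:
servo_tool:
  plan:
    - [0, 0, 0.4, 0, 0, 0, 30]
    - [0, 0, 0.7, 0, 0, 0, 30]
    - [0, 0, 0.85, 0, 0, 0, 30]
    - [0, 0, 0.85, 0, 0, 0, 30]
    - [0, 0, 0.85, 0, 0, 0, 30]

```text
time: 4.4
tool_pos: [0.5352, -0.0238, 0.0601]
ee_rot: [3.138, -0.001, 1.271]
wrist_force: [0.7, -0.0, 0.8]
width: 0.0301
finger_force: 0.0
```

```bash
python3 - <<'E'
from h import *
out=[]
for c in("top","side"):
    im=robot.snapshot(c)[:,:,::-1];out.append(cv2.resize(np.ascontiguousarray(im[130:330,140:400]),(400,308),interpolation=cv2.INTER_CUBIC))
cv2.imwrite("pics/a.png",np.hstack(out));o=robot.get_obs();print(o["tool_pos"],o["ee_rot"],o["wrist_force"])
E
```

```text
[ 0.53596557 -0.02408299  0.06130137] [ 3.13487990e+00 -1.23271652e-03  1.27129749e+00] [ 0.39735586 -0.15377662  1.39641735]
```

View pics/a.png

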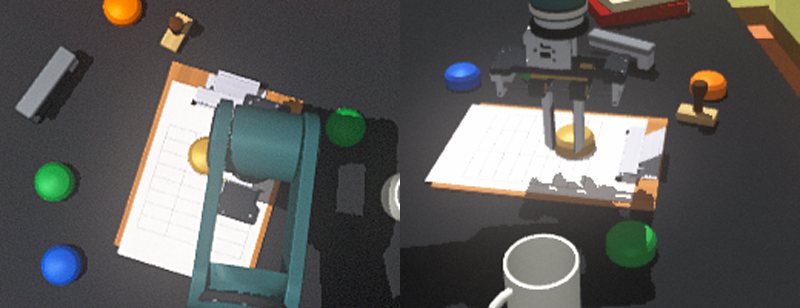

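Both views show the two fingers behind the brass disc, in line with the push direction, and clear of the clip. The next move is down, then the push.

Emit:
servo_tool:
  plan:
    - [0, 0, 0.2, 0, 0, 0, 30]
    - [0, 0, 0.33, 0, 0, 0, 30]
    - [0, 0, 0.33, 0, 0, 0, 30]
    - [0, 0, 0.33, 0, 0, 0, 30]

```text
time: 4.83
tool_pos: [0.5342, -0.024, 0.0262]
ee_rot: [3.139, -0.001, 1.271]
wrist_force: [-0.0, -0.4, -0.1]
width: 0.0304
finger_force: 0.0
```

Emit:
servo_tool:
  plan:
    - [0.08, 0, 0, 0, 0, 0, 30]
    - [0.16, 0, 0, 0, 0, 0, 30]
    - [0.22, 0, 0, 0, 0, 0, 30]
    - [0.27, 0, 0, 0, 0, 0, 30]
    - [0.32, 0, 0, 0, 0, 0, 30]
    - [0.37, 0, 0, 0, 0, 0, 30]
    - [0.43, 0, 0, 0, 0, 0, 30]
    - [0.49, 0, 0, 0, 0, 0, 30]
    - [0.55, 0, 0, 0, 0, 0, 30]
    - [0.6, 0, 0, 0, 0, 0, 30]
    - [0.6, 0, 0, 0, 0, 0, 30]

```text
time: 5.75
tool_pos: [0.5511, 0.0349, 0.0243]
ee_rot: [-3.141, -0.002, 1.272]
wrist_force: [-0.2, -1.6, 0.7]
width: 0.0298
finger_force: 0.5
```

Emit:
servo_tool:
  plan:
    - [0.07, 0, -0.02, 0, 0, 0, 30]
    - [0.14, 0, -0.02, 0, 0, 0, 30]
    - [0.21, 0, -0.02, 0, 0, 0, 30]
    - [0.28, 0, -0.02, 0, 0, 0, 30]
    - [0.35, 0, -0.02, 0, 0, 0, 30]
    - [0.42, 0, -0.02, 0, 0, 0, 30]
    - [0.49, 0, -0.02, 0, 0, 0, 30]
    - [0.56, 0, -0.02, 0, 0, 0, 30]
    - [0.63, 0, -0.02, 0, 0, 0, 30]
    - [0.69, 0, -0.02, 0, 0, 0, 30]
    - [0.74, 0, -0.02, 0, 0, 0, 30]
    - [0.77, 0, -0.02, 0, 0, 0, 30]

```text
time: 6.75
tool_pos: [0.5743, 0.1077, 0.0271]
ee_rot: [3.14, -0.001, 1.271]
wrist_force: [-0.6, -1.7, -0.1]
width: 0.0301
finger_force: 1.1
```

Emit:
servo_tool:
  plan:
    - [0.05, 0, 0, 0, 0, 0, 30]
    - [0.1, 0, 0, 0, 0, 0, 30]
    - [0.15, 0, 0, 0, 0, 0, 30]
    - [0.2, 0, 0, 0, 0, 0, 30]
    - [0.25, 0, 0, 0, 0, 0, 30]
    - [0.3, 0, 0, 0, 0, 0, 30]
    - [0.35, 0, 0, 0, 0, 0, 30]
    - [0.38, 0, 0, 0, 0, 0, 30]
    - [0.4, 0, 0, 0, 0, 0, 30]
    - [0.4, 0, 0, 0, 0, 0, 30]

```text
time: 7.58
tool_pos: [0.5855, 0.1459, 0.0265]
ee_rot: [-3.142, -0.001, 1.272]
wrist_force: [-0.5, -1.0, -1.0]
width: 0.0298
finger_force: 0.5
```

```bash
python3 - <<'E'
from h import *
out=[]
for c in("top","side"):
    im=robot.snapshot(c)[:,:,::-1];out.append(cv2.resize(np.ascontiguousarray(im[130:330,140:400]),(400,308),interpolation=cv2.INTER_CUBIC))
    print(c,[(np.round(d["extent"]),round(d["conf"],2),np.round(ray(c,*d["extent"][:2],0.016),3)) for d in robot.find_in("paperweight",c)])
cv2.imwrite("pics/b.png",np.hstack(out));o=robot.get_obs();print(o["tool_pos"],o["ee_rot"],o["wrist_force"])
E
```

```text
top [(array([180., 303.,  23.,  27.]), 0.97, array([0.373, 0.268, 0.016])), (array([220., 134.,  23.,  25.]), 0.97, array([0.803, 0.179, 0.016])), (array([365., 212.,  28.,  22.]), 0.63, array([ 0.604, -0.192,  0.016])), (array([175., 249.,  22.,  24.]), 0.63, array([0.506, 0.283, 0.016]))]
side [(array([179., 180.,  29.,  13.]), 0.82, array([0.374, 0.255, 0.016])), (array([264., 189.,  26.,  21.]), 0.81, array([0.597, 0.178, 0.016])), (array([289., 287.,  33.,  30.]), 0.8, array([ 0.601, -0.196,  0.016])), (array([229., 176.,  21.,  13.]), 0.68, array([0.51 , 0.263, 0.016])), (array([339., 185.,  27.,  18.]), 0.64, array([0.798, 0.174, 0.016]))]
[0.58559867 0.14555994 0.02680126] [ 3.14114985e+00 -1.15256810e-03  1.27102601e+00] [-0.65369494  0.0416559   0.58218065]
```

View pics/b.png

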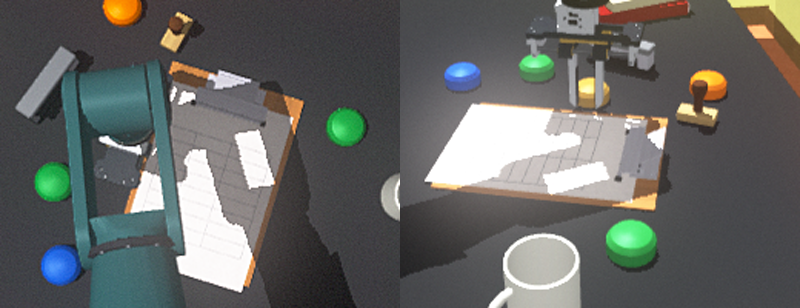

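The side view shows the brass disc at (592,92) in the crop, on the desk beyond the board. That is (0.597, 0.178), or board y ≈ 163 mm, so it is about 16 mm clear. The board's corners have not moved. Retreating, turning and closing the fingers.

Emit:
servo_tool:
  plan:
    - [-0.1, 0, 0, 0, 0, 0, 30]
    - [-0.2, 0, 0, 0, 0, 0, 30]
    - [-0.2, 0, -0.3, 0, 0, 0, 30]
    - [-0.2, 0, -0.6, 0, 0, 0, 30]
    - [-0.2, 0, -0.9, 0, 0, 0, 30]
    - [-0.2, 0, -0.9, 0, 0, 0, 30]

```text
time: 8.28
tool_pos: [0.5834, 0.1255, 0.1246]
ee_rot: [3.129, -0.006, 1.27]
wrist_force: [1.0, 0.5, 2.2]
width: 0.0301
finger_force: 0.0
```

Emit:
servo_tool:
  plan:
    - [-0.6, 0.65, 0, 0, 0, -1, 0]
    - [-0.6, 0.65, 0, 0, 0, -1, 0]
    - [-0.6, 0.65, 0, 0, 0, -1, 0]
    - [-0.6, 0.65, 0, 0, 0, -1, 0]
    - [-0.6, 0.65, 0, 0, 0, -1, 0]
    - [-0.6, 0.65, 0, 0, 0, -1, 0]
    - [-0.6, 0.65, 0, 0, 0, -1, 0]
    - [-0.6, 0.65, 0, 0, 0, -1, 0]
    - [-0.6, 0.65, 0, 0, 0, -1, 0]
    - [-0.6, 0.65, 0, 0, 0, -1, 0]
    - [-0.6, 0.65, 0, 0, 0, -1, 0]
    - [-0.6, 0.65, 0, 0, 0, -1, 0]

```text
time: 9.28
tool_pos: [0.6233, 0.0487, 0.1157]
ee_rot: [-3.141, -0.001, 2.772]
wrist_force: [0.2, -0.3, 0.0]
width: -0.0
finger_force: 0.0
```

Emit:
servo_tool:
  plan:
    - [0, 0, 0, 0, 0, -0.08, 0]
    - [0, 0, 0, 0, 0, -0.08, 0]
    - [0, 0, 0, 0, 0, -0.08, 0]

```text
time: 9.53
tool_pos: [0.6234, 0.0489, 0.1159]
ee_rot: [-3.141, -0.001, 2.889]
wrist_force: [-0.0, -0.6, -0.7]
width: 0.0002
finger_force: 0.0
```

```bash
python3 - <<'E'
from h import *
out=[]
for c in("top","side"):
    im=robot.snapshot(c)[:,:,::-1];out.append(cv2.resize(np.ascontiguousarray(im[130:330,140:400]),(400,308),interpolation=cv2.INTER_CUBIC))
    for t in("paperweight","clip_tab","clipboard"):print(c,t,[(np.round(d["extent"]),round(d["conf"],2),np.round(ray(c,*d["extent"][:2],0.016),3)) for d in robot.find_in(t,c)])
cv2.imwrite("pics/c.png",np.hstack(out));o=robot.get_obs();print(o["tool_pos"],o["ee_rot"],o["wrist_force"],o["time"])
E
```

```text
top paperweight [(array([181., 303.,  24.,  24.]), 0.95, array([0.373, 0.264, 0.016])), (array([366., 213.,  31.,  24.]), 0.94, array([ 0.601, -0.195,  0.016])), (array([217., 215.,  22.,  25.]), 0.9, array([0.594, 0.181, 0.016])), (array([176., 250.,  25.,  26.]), 0.88, array([0.502, 0.28 , 0.016])), (array([218., 132.,  26.,  25.]), 0.83, array([0.807, 0.183, 0.016])), (array([277., 254., 123., 128.]), 0.59, array([0.497, 0.029, 0.016]))]
top clip_tab []
top clipboard [(array([278., 254., 121., 126.]), 0.6, array([0.497, 0.027, 0.016])), (array([170., 185.,  41.,  46.]), 0.48, array([0.668, 0.302, 0.016]))]
side paperweight [(array([226., 174.,  18.,  15.]), 0.79, array([0.502, 0.273, 0.016])), (array([263., 189.,  29.,  15.]), 0.61, array([0.593, 0.176, 0.016])), (array([291., 287.,  36.,  32.]), 0.58, array([ 0.604, -0.196,  0.016])), (array([180., 180.,  26.,  14.]), 0.57, array([0.376, 0.255, 0.016])), (array([339., 184.,  27.,  15.]), 0.56, array([0.8  , 0.176, 0.016]))]
side clip_tab [(array([302., 224.,  15.,  18.]), 0.84, array([0.666, 0.007, 0.016])), (array([237., 234., 152.,  69.]), 0.56, array([ 0.514, -0.011,  0.016]))]
side clipboard [(array([235., 233., 154.,  70.]), 0.8, array([ 0.509, -0.009,  0.016]))]
[0.62385668 0.04959519 0.11646762] [3.14149164e+00 3.01513165e-05 2.89198865e+00] [0.20864935 0.11378015 0.4482076 ] 9.9333
```

View pics/c.png

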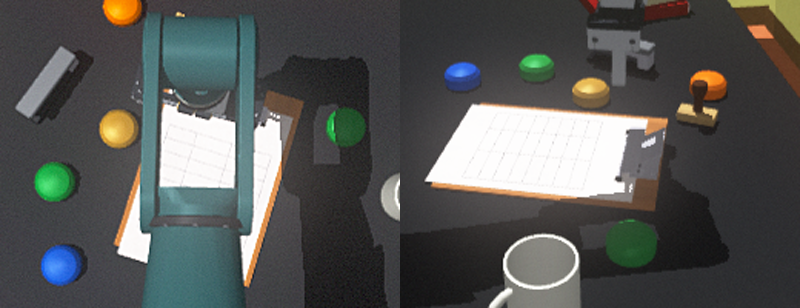

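The disc stands flat on the desk, at (120,129) in the top crop and (590,90) in the side crop, clear of the board's edge. The board is where it was. Moving over the tab.

Emit:
servo_tool:
  plan:
    - [-0.35, -0.25, 0, 0, 0, 0.025, 0]
    - [-0.66, -0.5, 0, 0, 0, 0.025, 0]
    - [-0.66, -0.5, 0, 0, 0, 0.025, 0]
    - [-0.66, -0.5, 0.25, 0, 0, 0.025, 0]
    - [-0.66, -0.5, 0.45, 0, 0, 0.025, 0]
    - [-0.66, -0.5, 0.45, 0, 0, 0.025, 0]
    - [-0.66, -0.5, 0.45, 0, 0, 0.025, 0]
    - [-0.66, -0.5, 0.45, 0, 0, 0.025, 0]

```text
time: 10.6
tool_pos: [0.6759, -0.0149, 0.0726]
ee_rot: [3.141, 0.001, 2.853]
wrist_force: [-0.5, 0.2, 0.0]
width: 0.0005
finger_force: 0.0
```

```bash
python3 - <<'E'
from h import *
im=np.ascontiguousarray(snap("side","d0")[:,:,::-1]);o=robot.get_obs();print(o["tool_pos"],o["ee_rot"],o["wrist_force"],o["time"])
cv2.imwrite("pics/d.png",cv2.resize(im[170:280,240:380],(700,550),interpolation=cv2.INTER_CUBIC))
E
```

```text
[ 0.67639716 -0.01492916  0.07339816] [3.14094378e+00 2.82571267e-03 2.85346923e+00] [-0.33448186  1.2520819  -0.06108712] 10.65
```

View pics/d.png

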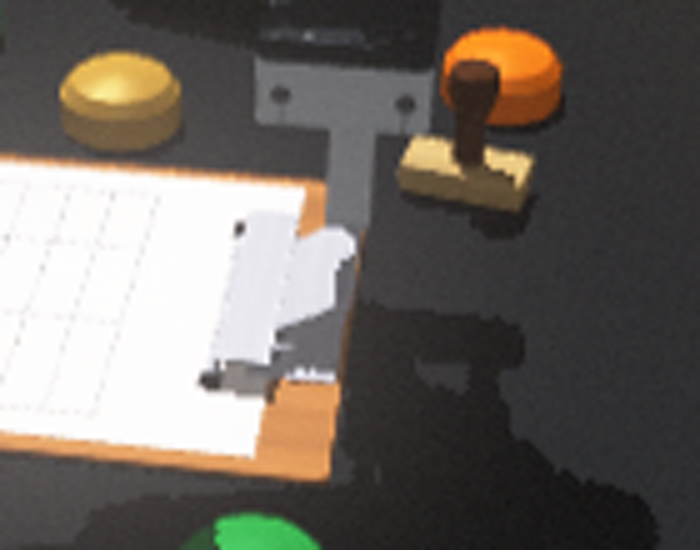

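The side crop shows the fingertip at about (347,235), over the outer part of the tab. I'll check that against the projected model.

```bash
python3 - <<'E'
from h import *
u=np.array([.9585,-.285]);n=np.array([.285,.9585]);c=np.array([.5265,.029])
B=lambda x,y,z:[*(c+x*u+y*n),z]
P=[[.676,-.015,.0564],B(.158,.035,.039),B(.158,-.035,.039),B(.140,.035,.025),B(.098,.06,.02),B(.098,-.06,.02),B(.159,-.115,.004),B(.159,.115,.004)]
for a,b in zip(["tip","edge+","edge-","in+","jaw+","jaw-","cor-","cor+"],(proj("side",P)-[240,170])*5):print(a,b.round())
print((np.array([.676,-.015])-c)@np.c_[u,n])
E
```

```text
tip [346. 221.]
edge+ [355. 212.]
edge- [342. 300.]
in+ [315. 234.]
jaw+ [232. 206.]
jaw- [197. 356.]
cor- [324. 480.]
cor+ [366. 184.]
[0.15583575 0.0004335 ]
```

Emit:
servo_tool:
  plan:
    - [0, 0, 0.08, 0, 0, 0, 0]
    - [0, 0, 0.14, 0, 0, 0, 0]
    - [0, 0, 0.18, 0, 0, 0, 0]
    - [0, 0, 0.21, 0, 0, 0, 0]
    - [0, 0, 0.24, 0, 0, 0, 0]
    - [0, 0, 0.27, 0, 0, 0, 0]
    - [0, 0, 0.3, 0, 0, 0, 0]
    - [0, 0, 0.3, 0, 0, 0, 0]

```text
time: 11.32
tool_pos: [0.681, -0.0165, 0.047]
ee_rot: [3.14, 0.015, 2.853]
wrist_force: [3.6, -1.7, 11.1]
width: 0.0005
finger_force: 5.3
```

Emit:
servo_tool:
  plan:
    - [0.02, 0, 0.03, 0, 0, 0, 0]
    - [0.04, 0, 0.05, 0, 0, 0, 0]
    - [0.05, 0, 0.07, 0, 0, 0, 0]
    - [0.05, 0, 0.09, 0, 0, 0, 0]
    - [0.05, 0, 0.1, 0, 0, 0, 0]
    - [0.05, 0, 0.1, 0, 0, 0, 0]

```text
time: 11.82
tool_pos: [0.6794, -0.0157, 0.0396]
ee_rot: [3.139, 0.023, 2.853]
wrist_force: [8.5, -2.4, 12.2]
width: 0.0003
finger_force: 6.1
```

Emit:
servo_tool:
  plan:
    - [-0.03, 0, 0, 0, 0, 0, 0]
    - [-0.05, 0, 0.01, 0, 0, 0, 0]
    - [-0.05, 0, 0.03, 0, 0, 0, 0]
    - [-0.05, 0, 0.03, 0, 0, 0, 0]

```text
time: 12.15
tool_pos: [0.6804, -0.0159, 0.0378]
ee_rot: [3.14, 0.014, 2.853]
wrist_force: [-2.6, -0.5, 23.2]
width: 0.0004
finger_force: 11.3
```

```bash
python3 - <<'E'
from h import *
im=np.ascontiguousarray(snap("side","e0")[:,:,::-1]);o=robot.get_obs();print(o["tool_pos"],o["ee_rot"],o["wrist_force"],o["time"])
cv2.imwrite("pics/e.png",cv2.resize(im[170:280,240:380],(700,550),interpolation=cv2.INTER_CUBIC))
E
```

```text
[ 0.68042712 -0.0159437   0.03781766] [3.13954723 0.01429226 2.85318306] [-3.65125009  0.58823102 21.84140903] 12.2
```

View pics/e.png

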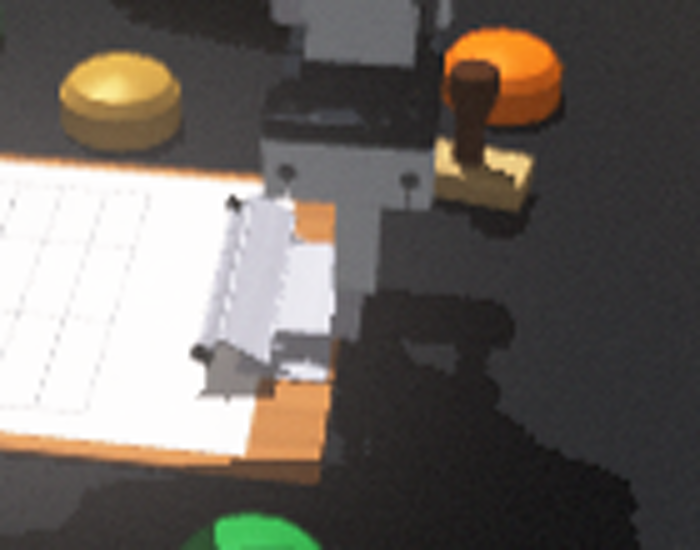

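```bash
python3 - <<'E'
from h import *
g=lambda n:cv2.cvtColor(cv2.imread(f"pics/{n}.png"),cv2.COLOR_BGR2GRAY).astype(np.float32)
a,b,z=g("d0"),g("e0"),g("side0")
for nm,(r,c) in {"left":((192,270),(150,215)),"midlow":((225,265),(190,260)),"mug":((280,360),(190,265)),"green":((270,305),(270,310))}.items():
    w=lambda i:np.ascontiguousarray(i[r[0]:r[1],c[0]:c[1]]);hw=cv2.createHanningWindow((c[1]-c[0],r[1]-r[0]),cv2.CV_32F)
    for x,y,t in((z,a,"0->d"),(a,b,"d->e")):
        print(nm,t,np.round(cv2.phaseCorrelate(w(x),w(y),hw),2)if 0 else [np.round(v,2) for v in cv2.phaseCorrelate(w(x),w(y),hw)])
p=[[.4,.1,.004],[.405,.1,.004],[.4,.105,.004]];q=proj("side",p);print(q-q[0])
E
```

```text
left 0->d [array([-0.01, -0.04]), np.float64(1.0)]
left d->e [array([-1.47, -0.18]), np.float64(0.94)]
midlow 0->d [array([-0.03, -0.18]), np.float64(0.5)]
midlow d->e [array([ 0.14, -0.33]), np.float64(0.8)]
mug 0->d [array([0.47, 0.03]), np.float64(0.98)]
mug d->e [array([0.52, 0.02]), np.float64(0.99)]
green 0->d [array([11.02, -3.19]), np.float64(0.22)]
green d->e [array([-0.24, -4.83]), np.float64(0.59)]
[[ 0.          0.        ]
 [ 2.07152002 -0.15030254]
 [ 0.06023563 -1.12109689]]
```

The jaw is up: its lip has lifted off the forms, near (200,350) in the crop. The tab is level under the fingertips and against its stop, at 22 N where 12 N is enough. The board moved only about 3 mm. I'll check that the pose is steady, then hand in.

Emit:
servo_tool:
  plan:
    - [0, 0, 0, 0, 0, 0, 0]
    - [0, 0, 0, 0, 0, 0, 0]
    - [0, 0, 0, 0, 0, 0, 0]
    - [0, 0, 0, 0, 0, 0, 0]
    - [0, 0, 0, 0, 0, 0, 0]
    - [0, 0, 0, 0, 0, 0, 0]

```text
time: 12.7
tool_pos: [0.6804, -0.016, 0.0379]
ee_rot: [3.139, 0.015, 2.853]
wrist_force: [-3.0, -0.8, 22.3]
width: 0.0006
finger_force: 11.2
```

```bash
python3 -c "
from bench import robot
print(robot.close_job())"
```

```text
the job is handed in; nothing more can be done
None
```

The brass paperweight now stands flat on the desk, about 16 mm clear of the board, and the clip's thumb tab is held down at its stop with the jaw open. The board slid about 3 mm towards the robot while I pressed the tab. The job is handed in; it returned no verdict.

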